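Hold the tea strainer over the cup

TASK

Tea is about to be poured: take the tea strainer by its handle, slide it straight out of the front of its little wooden rack, carry it over the stack of books without bumping them, and hold it level and centred just above the cup, about a centimetre of air between the strainer's bottom and the cup's rim, its handle pointing the same way as the cup's handle. Do not touch the cup with it or shift the cup or anything else standing on the table, and finish with the gripper still holding the strainer there, quite still: nothing is put down.

Things in the scene. Friction and masses are not known exactly. Their poses are not given: they have to be found in the camera images.
- strainer: Tea strainer, rigid, about 80 g. Origin: centre of the underside of its steel bowl (foot 30 mm across), z up. Flat steel rim 80 mm across, 22 to 25 mm above the origin. Wooden handle along -x: 12 mm wide, 10 mm tall, 38 to 127 mm from the axis, centreline 25.5 mm up; steel tab along +x, out to 53 mm. Starts in the rack, rim on its ledges, handle out of its front.
- strainer_grip (a point): The point on the centreline of the strainer's handle to grip it at: 90 mm from the bowl's axis (-x), 25.5 mm above the foot. About 48 mm above the table at the start, 37 mm out from the rack's front.
- rack: Brown wooden rack, fixed, 106 long (x), 112 wide, 70 mm high, left or right of the books. Origin: centre of underside. The strainer's rim lies on two ledges (tops 45 mm up, 60 apart, cheeks 96 apart), under two cross slats (62 to 70 mm up). Stops at the +x end; open front at -x, 53 mm from origin: the strainer slides out along -x and is clear of the slats 106 mm from the rack's origin.
- cup: White tea cup, loose, 250 g, empty, 62 mm high, mouth 82 mm across outside, wall 3 mm, standing on a 6 mm cork mat on the other side of the books from the rack. Its one handle sticks out along its -x, to 70 mm from the axis, 16 to 54 mm above its foot. Origin: centre of its underside; z up.
- cup_rim (a point): Centre of the cup's mouth, at the height of its rim, 62 mm above the cup's origin (68 mm above the table).
- books: Stack of three lying books between rack and cup, fixed, about 220 mm long (its x), 130 mm wide (y), 75 mm high. Origin: centre of the underside.
- teapot: White teapot, loose, 125 mm high, body 136 mm across, on the round brass tray (18 mm high, 324 mm across) at the right of the table. Origin: centre of its underside.
- remote_black: Black remote control 150 x 42 x 16 mm, loose, lying on the brass tray. Origin: centre of its underside, x along it.
- remote_white: White remote control 130 x 38 x 16 mm, loose, lying on the table at the left. Origin: centre of its underside, x along it.
- candle: Lidded glass candle jar, loose, 72 mm across, 85 mm high, between the robot and the books. Origin: centre of its underside.
- vase: Terracotta vase, loose, 110 mm across, 170 mm high, at the left of the table. Origin: centre of its underside.
- bowl: Empty blue bowl, loose, 84 mm across, 45 mm high, beyond the books. Origin: centre of its underside.
Mind the look-alikes: they are no part of the job. There is more than one size of the strainer; the one meant has the size given above.

How it is judged:
On the way, in this order (a step that is already met when the one before it is completed fails the run):
1. the strainer is slid out of the front of the rack, below the level of its slats (x of strainer in the frame of rack between -0.2 and -0.09 m and z of strainer in the frame of rack between 0.005 and 0.06 m and contact force between strainer and the fingers above 0.5 N), for 0.04 s.
2. the strainer passes above the stack of books (x of strainer in the frame of books between -0.13 and 0.13 m and y of strainer in the frame of books between -0.05 and 0.05 m and height (world z) of strainer above 0.075 m), for 0.04 s.
At the end, for the whole second after the job is handed in: Strainer still in the grip over the upright cup, touching neither cup, books nor rack: bowl's underside 3-25 mm above the rim, axis within 12 mm of the cup's, level within 8 degrees, handle within 17 degrees of the cup handle's direction, slower than 20 mm/s (z of strainer in the frame of cup_rim between 0.003 and 0.025 m and horizontal distance between strainer and cup_rim below 0.012 m and angle between strainer's own z axis and vertical below 0.14 rad and angle between the x axis of strainer and the x axis of cup, either way round below 0.3 rad and x of strainer_grip in the frame of cup below -0.04 m and contact force between strainer and the fingers above 1 N and contact force between strainer and cup below 0.05 N and contact force between strainer and books below 0.05 N and contact force between strainer and rack below 0.05 N and linear speed of strainer below 0.02 m/s and angle between cup's own z axis and vertical below 0.08 rad); the arm keeps its last pose, push and grip.
It fails at once if the cup is shifted (more than 12 mm) or tipped (distance of cup from where it was at the start of the episode above 0.012 m or angle between cup's own z axis and vertical above 0.25 rad).
It fails at once if the strainer touches the cup (more than 0.5 N) (contact force between strainer and cup above 0.5 N).
It fails at once if the strainer (more than 2 N) or the arm (more than 5 N) bumps the books (contact force between strainer and books above 2 N or contact force between the arm and books above 5 N).
It fails at once if the strainer is dropped or put on the table (height (world z) of strainer below 0.008 m).
It fails at once if teapot, a remote, candle jar, vase or bowl is shifted (more than 20 mm) (distance of any of teapot, remote_black, remote_white, candle, vase, bowl from where it was at the start of the episode above 0.02 m).
It also fails if it takes over 45 s, if anything falls off the work surface, if the arm or the gripper's body presses on something with over 40 N, if the wrist force passes 120 N, or if a joint passes its speed limit or range.

ROBOT

A 6-joint arm with a two-finger parallel gripper is mounted at the origin on the work surface. World frame = base frame: x ahead of the robot, y to its left, z up, the work surface at z = 0. Lengths are in m, angles in rad, forces in N, time in s.
With the tool pointing down it reaches from about 0.35 to 0.925 m from the base axis. Payload 6.4 kg.
Tool frame: the origin (TCP) lies between the finger pads; the fingertips stand 25 mm ahead of it and the grasp point (between the pads) lies 6 mm ahead of it; z points along the fingers, y is the line along which they close (so a half turn about z gives the same grasp; the last joint's range is limited). The gripper opens to 94 mm and grips with 3 to 60 N. Pads are 16 mm wide; open, the fingers measure 119 mm over their backs; the gripper's body (75 mm by 177 mm) begins 78 mm behind the grasp point.
Start: joints at [0.985, 0.245, 1.558, -0, 1.339, -0.174], TCP at [0.26, 0.596, 0.23] pointing down, gripper open.
Joint ranges: [-3.13, 3.13], [-1.02, 2.26], [0.13, 2.54], [-0.95, 4.09], [0.21, 2.88], [-2.74, 2.74]. Speed limits (rad/s): [2.57, 2.57, 3.14, 3.14, 3.14, 3.14].

INTERFACE

Orientations are given as a unit quaternion [x, y, z, w].
In Python, from station import bot gives the robot as it stands.
- The arm moves only by the tool send_rows, never from a script. Its argument "series" is text: rows parted by semicolons, each of 7 numbers parted by spaces: the opening, from 0 (shut) to 1 (fully open), then the shift along the tool's x, y, z in fractions of the full range, 1 being 0.8 m, then the turn, a rotation vector about the tool's x, y, z in a scale on which 1.0 is pi rad. In form: grip tx ty tz ax ay az; .... A call has 1 to 10 rows; each row is the pose to reach, as a shift and turn from the pose commanded when the call began, along the tool's axes at that moment; what a row does not reach only later rows make up. A row lasts 1/10 s, in which the tool goes at most 50 mm and 8.59 degrees, less where a joint would pass 70% of its speed; a pose out of reach is approached as far as the arm can. No shift or turn number may pass 1 either way. A call with a gripper value outside its range is refused whole. The fingers move at their own pace and stop on an object; "newtons" is the grip in N (left out, the last holds). Time passes only in rows, so rows that repeat a pose let the fingers close. It gives the time, the measured TCP pose, the force, the opening and the grip force at its end, in the units of the state.
- bot.state(): the state, without advancing time (a new reading comes with each control period).
- bot.grab_frame(name): name is "scene" or "top"; returns the picture (384x512x3 uint8, blue, green, red); there is no depth.
- bot.get_calibration(name): a dict with "K" (3x3 intrinsics, pixels), "dist" ([k1, k2, p1, p2, k3] as OpenCV has them; the pictures are not rectified), "world_to_cam" (4x4, takes a point from world to camera coordinates). Camera axes: x right, y up, looking along -z (the intrinsics and any distortion apply to the point x, -y, -z); pixel columns grow to the right and rows downward; lengths in m; the calibration is good to about 2 mm. A picture is of the moment at which its call begins. get_calibration takes no time and is no camera call.
- bot.finish_job(): hands the job in; it is judged then, once.
The state is a dict: "clock": time; "q": joint angles; "qvel": joint speeds; "joint_efforts": joint torques, N m; "ee_pos": TCP position; "ee_rot": TCP orientation; "force": force on the tool from outside, world axes, zero at the start; "ft_torque": the same for the moment, N m; "gripper_width": opening from 0.0 (shut) to 1.0 (fully open); "gripper_force": force on a finger pad.
Only numpy, scipy, OpenCV 4.12 (cv2) and the standard library are available. Lean on these libraries where they do the work, as an engineer would, in place of code of your own. Each camera call takes 0.05 s, during which the arm holds its last target. There are 200 camera calls.

## Working session

There is one attempt and no reset: what is moved stays moved. The work goes in short steps, Python scripts to look and compute and a tool call to move; the robot and the scene stay as the last step left them, time stands still between calls to the robot, and variables do not carry over. Pictures are saved under pics/ and viewed, at most 10 in all, crops included, and the job is handed in when it is done.

Besides the shell and the picture viewer there is one more tool, called by a JSON object that holds its "name" and its "arguments". send_rows: Moves the arm, as the interface text tells. Its arguments: {"type":"object","properties":{"series":{"type":"string"},"newtons":{"type":"number"}},"required":["series"]}

```bash
mkdir -p pics; ls
python3 - <<'E'
from station import bot
import cv2, json
for n in("scene","top"):
    cv2.imwrite(f"pics/{n}0.png",bot.grab_frame(n)); c=bot.get_calibration(n); print(n,{k:[list(map(lambda v:round(float(v),4),r)) if hasattr(r,'__len__') else float(r) for r in x] for k,x in c.items()})
print(bot.state())
E
```

```text
pics
scene {'K': [[371.6689, 0.0, 252.4009], [0.0, 371.6689, 195.6057], [0.0, 0.0, 1.0]], 'dist': [-0.04955072093091479, 0.0, 0.0, 0.0, 0.0], 'world_to_cam': [[-0.7805, 0.625, -0.012, 0.3943], [-0.5436, -0.6691, 0.5067, 0.2471], [0.3087, 0.402, 0.862, -1.5014], [0.0, 0.0, 0.0, 1.0]]}
top {'K': [[468.5288, 0.0, 263.0059], [0.0, 468.5288, 191.8434], [0.0, 0.0, 1.0]], 'dist': [-0.049887309126110405, 0.0, 0.0, 0.0, 0.0], 'world_to_cam': [[0.0131, -0.9999, 0.0047, -0.0068], [0.9774, 0.0138, 0.211, -0.5242], [-0.211, 0.0018, 0.9775, -1.6155], [0.0, 0.0, 0.0, 1.0]]}
{'clock': 0.1, 'q': array([ 9.84894188e-01,  2.45730053e-01,  1.55887504e+00, -3.95945877e-05,
        1.33869932e+00, -1.74113875e-01]), 'qvel': array([-0.00120194, -0.00246892, -0.00260871,  0.00042783,  0.00027242,
        0.00219904]), 'joint_efforts': array([ 1.81911923e-04, -4.16916847e+01, -3.15524805e+01,  6.86852192e-02,
        3.09969345e-02, -7.01440126e-05]), 'ee_pos': array([0.25989574, 0.59524021, 0.22947376]), 'ee_rot': array([ 2.04437940e-01,  9.78879153e-01, -8.01970149e-04, -2.99582258e-04]), 'force': array([ 0.22184552, -0.6400403 , -0.95741812]), 'ft_torque': array([ 0.00833493, -0.04086154, -0.02936666]), 'gripper_force': 0.0, 'gripper_width': 0.9996783156834739}
```

View pics/scene0.png

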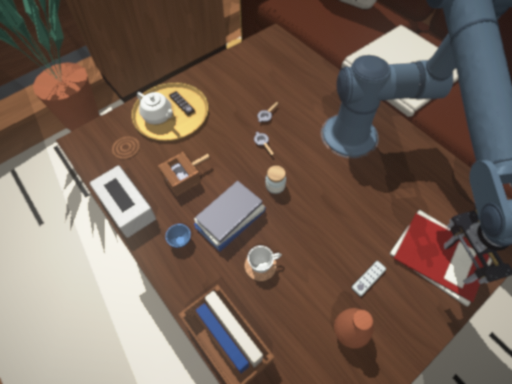

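View pics/top0.png

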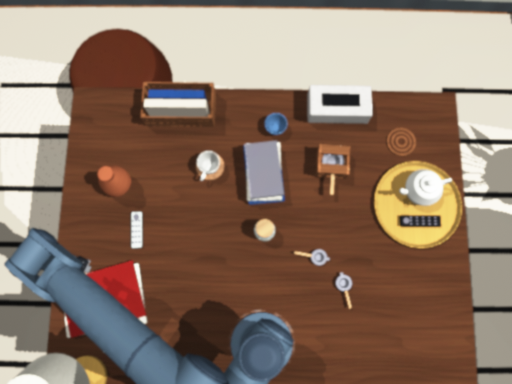

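The scene and top pictures show three strainers. One is in the rack (top 333,165; handle end 332,192; scene 182,170). The other two lie loose at top (318,257) and (344,284), and they are decoys. By the description I want the one in the rack. The cup is at top (208,163) with its handle towards (201,180), and the books are at (264,172). I'll check the rack and cup in an enlarged crop.

```bash
cat > h.py <<'E'
import numpy as np, cv2
from station import bot
def ray(n,u,v):
    c=bot.get_calibration(n); K,d,T=[np.array(c[k],float) for k in("K","dist","world_to_cam")]
    x,y=cv2.undistortPoints(np.array([[[u,v]]],float),K,d)[0,0]
    R=T[:3,:3]; return -R.T@T[:3,3], R.T@np.array([x,-y,-1])
def at(n,u,v,z):
    o,d=ray(n,u,v); return o+d*(z-o[2])/d[2]
def px(n,P):
    c=bot.get_calibration(n); K,d,T=[np.array(c[k],float) for k in("K","dist","world_to_cam")]
    p=(T[:3,:3]@np.atleast_2d(P).T).T+T[:3,3]
    return cv2.projectPoints(p*[1,-1,-1],np.zeros(3),np.zeros(3),K,d)[0][:,0]
def crop(img,u,v,w,h,s):  # u=u0+col/s
    return cv2.resize(img[v:v+h,u:u+w],None,fx=s,fy=s,interpolation=cv2.INTER_CUBIC)
E
python3 - <<'E'
from h import *
t=cv2.imread("pics/top0.png"); s=cv2.imread("pics/scene0.png")
a=np.hstack([crop(t,310,140,50,60,8),crop(t,185,140,50,60,8)])
cv2.imwrite("pics/c1.png",a)
a=np.hstack([crop(s,155,140,60,60,6),crop(s,235,230,60,60,6)])
cv2.imwrite("pics/c2.png",a)
E
```

```text
(no output)
```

View pics/c1.png

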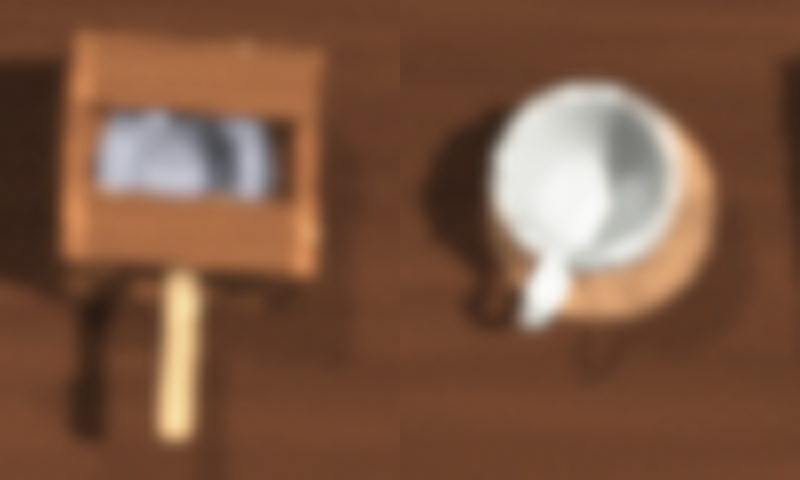

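View pics/c2.png

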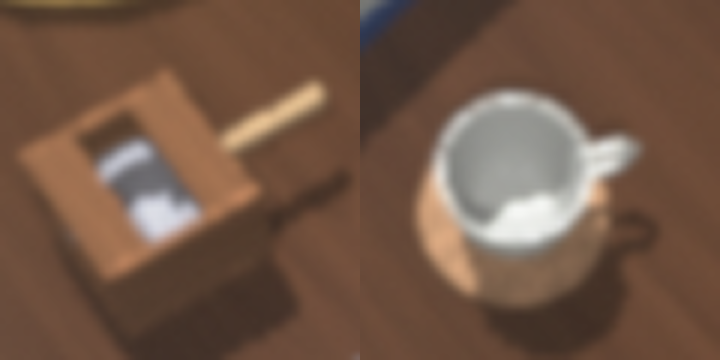

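Run:
```python
from h import *
np.set_printoptions(precision=4,suppress=True)
T=lambda x,y,z,u0=310: at("top",u0+(x+.5)/8-.5,140+(y+.5)/8-.5,z)
S=lambda x,y,z,u0=155,v0=140: at("scene",u0+(x+.5)/6-.5,v0+(y+.5)/6-.5,z)
r=[T(*p,.07) for p in((75,33),(327,48),(315,275),(62,262))]
print("rack top",np.array(r)[:,:2],np.mean(r,0),[np.linalg.norm(r[i]-r[i-1]) for i in range(4)])
r=[S(*p,.07) for p in((20,155),(165,70),(262,188),(105,278))]
print("rack scene",np.array(r)[:,:2],np.mean(r,0),[np.linalg.norm(r[i]-r[i-1]) for i in range(4)])
for n,a,b in(("top",T(183,280,.053),T(174,437,.053)),("scene",S(230,142,.053),S(318,92,.053))):
    print("handle",n,a,b,np.degrees(np.arctan2(*(a-b)[1::-1])))
print("cup rim",T(186,175,.068,185),T(90,175,.068,185),T(282,175,.068,185)," scene",S(155,168,.068,235,230))
print("cup handle tip",T(132,320,.055,185),S(275,150,.055,235,230))
# books from top0: corners of top
for p in((245,142),(281,141),(285,200),(250,204)): print("book",at("top",*p,.075))
```

```text
rack top [[ 0.7025 -0.2   ]
 [ 0.6973 -0.3143]
 [ 0.591  -0.306 ]
 [ 0.5953 -0.1928]] [ 0.6465 -0.2533  0.07  ] [np.float64(0.10747603955777334), np.float64(0.11449713990918613), np.float64(0.10660628329120264), np.float64(0.11334507344178718)]
rack scene [[ 0.6979 -0.3091]
 [ 0.5939 -0.3071]
 [ 0.5971 -0.1956]
 [ 0.7049 -0.2014]] [ 0.6485 -0.2533  0.07  ] [np.float64(0.10800544035035624), np.float64(0.10403026531818912), np.float64(0.1116105106300052), np.float64(0.10794955695406169)]
handle top [ 0.5922 -0.2494  0.053 ] [ 0.5197 -0.244   0.053 ] -4.240194797211774
handle scene [ 0.5883 -0.2476  0.053 ] [ 0.5241 -0.2444  0.053 ] -2.7889685483603306
cup rim [0.6306 0.2001 0.068 ] [0.63   0.2433 0.068 ] [0.6311 0.157  0.068 ]  scene [0.6314 0.1992 0.068 ]
cup handle tip [0.5664 0.2233 0.055 ] [0.5721 0.2278 0.055 ]
book [0.7033 0.0678 0.075 ]
book [ 0.7089 -0.0622  0.075 ]
book [ 0.4919 -0.0773  0.075 ]
book [0.4758 0.0454 0.075 ]
```

```bash
cat >> h.py <<'E'
from scipy.spatial.transform import Rotation as Ro
def go(pos,yang):
    """shift (mm) and turn in tool axes from the measured pose to grasp point pos, tool y at world angle yang deg, pointing down"""
    s=bot.state(); R=Ro.from_quat(s["ee_rot"])
    y=np.array([np.cos(np.radians(yang)),np.sin(np.radians(yang)),0]); z=np.array([0,0,-1.]); x=np.cross(y,z)
    t=Ro.from_matrix(np.c_[x,y,z]); d=R.inv().apply(np.array(pos)-.006*z-s["ee_pos"])*1e3
    print(np.round(d,1),np.round((R.inv()*t).as_rotvec(),4),"t",s["clock"],np.round(s["ee_pos"],4),"w",round(s["gripper_width"],3),s["gripper_force"])
E
python3 - <<'E'
from h import *
go([.5577,-.2473,.18],86.7)
for p in((297,255),(328,255),(344,284),(264,230),(113,181)): print(at("top",*p,.03))
E
```

```text
[-610.1 -652.8   44.4] [-0.0016 -0.0006 -0.3542] t 0.1 [0.2599 0.5952 0.2295] w 1.0 0.0
[ 0.30363578 -0.12256858  0.03      ]
[ 0.30495232 -0.23212332  0.03      ]
[ 0.2046989  -0.28672291  0.03      ]
[ 0.3907936  -0.00506654  0.03      ]
[0.56263294 0.54916218 0.03      ]
```

The rows are not in the units I measure in: shifts go in shares of 0.8 m and turns go in shares of pi rad. I convert before sending: -326 mm / 800 = -0.4075, -305 mm / 800 = -0.3813, -0.177 rad / 3.1416 = -0.0563.

{"name": "send_rows", "arguments": {"series": "1 -0.0375 -0.0413 0 0 0 -0.0057; 1 -0.0763 -0.0813 0 0 0 -0.0111; 1 -0.1138 -0.1225 0 0 0 -0.0169; 1 -0.1525 -0.1625 0 0 0 -0.0223; 1 -0.19 -0.2038 0 0 0 -0.028; 1 -0.2288 -0.245 0 0 0 -0.0337; 1 -0.2663 -0.285 0 0 0 -0.0395; 1 -0.305 -0.3263 0 0 0 -0.0452; 1 -0.3425 -0.3675 0 0 0 -0.0509; 1 -0.3813 -0.4075 0 0 0 -0.0563", "newtons": 20}}

```text
clock: 1.1
ee_pos: [0.4091, 0.1731, 0.2302]
ee_rot: [0.117, 0.993, 0.0, -0.0]
force: [0.7, 0.3, 0.1]
gripper_width: 1.001
gripper_force: 0.0
```

```bash
python3 -c "
from h import *
go([.5577,-.2473,.18],86.7)"
```

```text
[-242.  -374.5   44.2] [ 0.000e+00 -1.000e-04 -1.763e-01] t 1.1 [0.4091 0.1731 0.2302] w 1.001 0.0
```

Scaled: -374 mm / 800 = -0.4675, -242 mm / 800 = -0.3025, -0.176 rad / 3.1416 = -0.056.

{"name": "send_rows", "arguments": {"series": "1 -0.0313 -0.0475 0 0 0 -0.0057; 1 -0.0625 -0.095 0 0 0 -0.0115; 1 -0.0938 -0.1438 0 0 0 -0.0172; 1 -0.125 -0.1925 0 0 0 -0.0229; 1 -0.1563 -0.2413 0.0063 0 0 -0.0286; 1 -0.1875 -0.29 0.015 0 0 -0.0344; 1 -0.2188 -0.3388 0.025 0 0 -0.0401; 1 -0.25 -0.3875 0.035 0 0 -0.0458; 1 -0.2813 -0.435 0.045 0 0 -0.0516; 1 -0.3025 -0.4675 0.055 0 0 -0.056"}}

```text
clock: 2.1
ee_pos: [0.5577, -0.2479, 0.1856]
ee_rot: [0.03, 1.0, 0.0, -0.0]
force: [0.9, 0.1, 0.7]
gripper_width: 1.003
gripper_force: 0.0
```

Run:
```python
from h import *
go([.5577,-.2473,.0485],86.7)
t=bot.grab_frame("top"); s=bot.grab_frame("scene")
cv2.imwrite("pics/c3.png",np.hstack([crop(t,285,130,80,100,5),crop(s,150,110,80,100,5)]))
```

```text
[  0.    0.6 131.1] [ 0.     -0.0004 -0.0023] t 2.1 [ 0.5577 -0.2479  0.1856] w 1.003 0.0
```

View pics/c3.png

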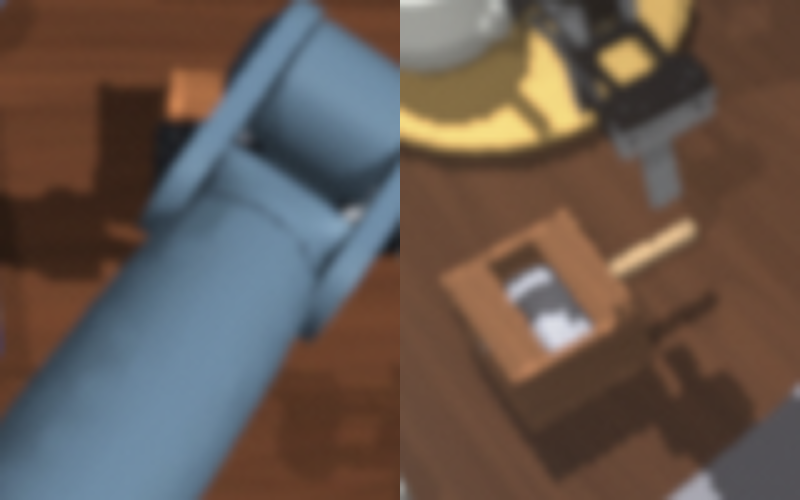

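The picture shows the gripper above the handle, with one finger at (665,185) and the handle running from (615,270) to (690,230) in the scene half. The arm hides the handle in the top half. I'll go down and close.

Scaled: 131 mm / 800 = 0.1638, 126 mm / 800 = 0.1575.

{"name": "send_rows", "arguments": {"series": "1 0 0 0.025 0 0 0; 1 0 0 0.0563 0 0 0; 1 0 0 0.0875 0 0 0; 1 0 0 0.1125 0 0 0; 1 0 0 0.1313 0 0 0; 1 0 0 0.1475 0 0 0; 1 0 0 0.1575 0 0 0; 1 0 0 0.1638 0 0 0; 1 0 0 0.1638 0 0 0; 0.5 0 0 0.1638 0 0 0"}}

```text
clock: 3.2
ee_pos: [0.558, -0.2455, 0.0561]
ee_rot: [0.029, 1.0, -0.0, 0.0]
force: [0.2, 0.3, -0.8]
gripper_width: 0.944
gripper_force: 0.0
```

{"name": "send_rows", "arguments": {"series": "0.3 0 0 0 0 0 0; 0.2 0 0 0 0 0 0; 0.15 0 0 0 0 0 0; 0.1 0 0 0 0 0 0; 0.05 0 0 0 0 0 0; 0 0 0 0 0 0 0; 0 0 0 0 0 0 0; 0 0 0 0 0 0 0; 0 0 0 0 0 0 0; 0 0 0 0 0 0 0", "newtons": 25}}

```text
clock: 4.2
ee_pos: [0.5575, -0.2452, 0.0555]
ee_rot: [0.029, 1.0, -0.0, 0.0]
force: [-0.1, 0.7, 0.3]
gripper_width: 0.126
gripper_force: 25.0
```

Run:
```python
from h import *
go([.5577,-.2473,.0485],86.7); print(bot.state()["force"])
s=bot.grab_frame("scene")
cv2.imwrite("pics/c4.png",crop(s,150,110,80,90,6))
```

```text
[-0.3 -2.1  1. ] [-0.0001  0.     -0.0012] t 4.2 [ 0.5575 -0.2452  0.0555] w 0.126 24.962359070777893
[-0.07918655  0.72520468  0.32026801]
```

View pics/c4.png

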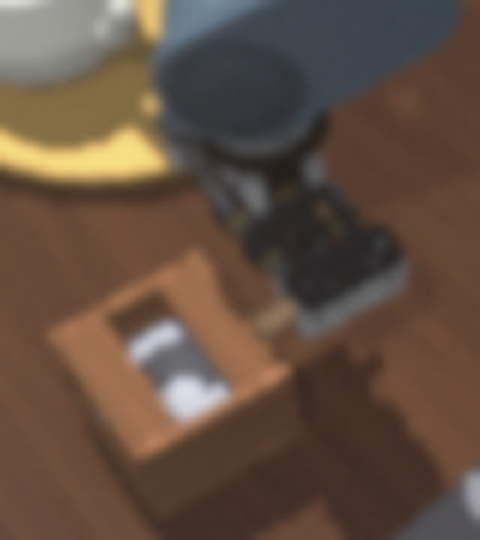

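The opening reads 11.8 mm, which is the handle's width, and the picture shows the gripper on the handle just outside the rack at (280,315). Next I lift 2.5 mm and slide straight out along tool +x.

Scaled: 70 mm / 800 = 0.0875, -2.5 mm / 800 = -0.0031.

{"name": "send_rows", "arguments": {"series": "0 0 0 -0.0013 0 0 0; 0 0 0 -0.0031 0 0 0; 0 0.005 0 -0.0031 0 0 0; 0 0.015 0 -0.0031 0 0 0; 0 0.0275 0 -0.0031 0 0 0; 0 0.04 0 -0.0031 0 0 0; 0 0.0525 0 -0.0031 0 0 0; 0 0.065 0 -0.0031 0 0 0; 0 0.0775 0 -0.0031 0 0 0; 0 0.0875 0 -0.0031 0 0 0"}}

```text
clock: 5.25
ee_pos: [0.4867, -0.241, 0.058]
ee_rot: [0.029, 1.0, -0.0, -0.0]
force: [0.2, -0.8, -1.4]
gripper_width: 0.127
gripper_force: 25.0
```

Scaled: 60 mm / 800 = 0.075, 55 mm / 800 = 0.0688.

{"name": "send_rows", "arguments": {"series": "0 0.0125 0 0 0 0 0; 0 0.025 0 0 0 0 0; 0 0.0375 0 0 0 0 0; 0 0.05 0 0 0 0 0; 0 0.06 0 0 0 0 0; 0 0.0688 0 0 0 0 0; 0 0.075 0 0 0 0 0; 0 0.075 0 0 0 0 0; 0 0.075 0 0 0 0 0; 0 0.075 0 0 0 0 0"}}

```text
clock: 6.25
ee_pos: [0.4281, -0.2377, 0.0581]
ee_rot: [0.029, 1.0, -0.0, 0.0]
force: [-0.4, -0.4, -1.7]
gripper_width: 0.128
gripper_force: 25.0
```

Run:
```python
from h import *
go([.43,-.24,.16],86.7); print(bot.state()["force"])
s=bot.grab_frame("scene")
cv2.imwrite("pics/c5.png",crop(s,150,90,110,110,5))
```

```text
[  -2.1   -2.2 -107.9] [-0.0002  0.0003 -0.0011] t 6.25 [ 0.4281 -0.2377  0.0581] w 0.128 24.95040535926819
[-0.38189198 -0.41291583 -1.73323108]
```

View pics/c5.png

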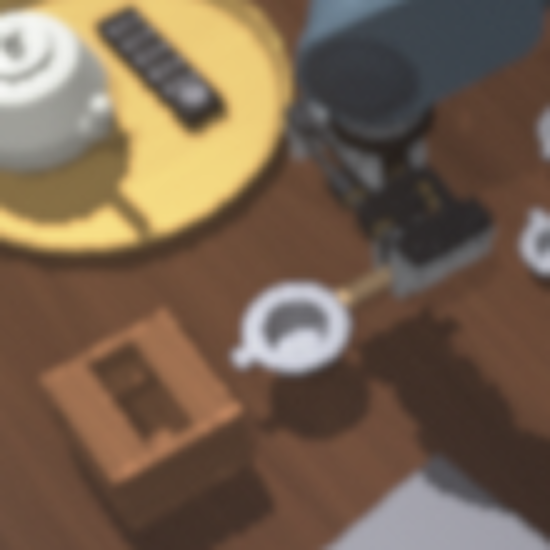

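The strainer is out and level: its bowl is at crop (296,328), clear of the rack, and the gripper still holds the handle. I'll lift it, check the bowl centre, then carry it over the books.

Scaled: -108 mm / 800 = -0.135, -106 mm / 800 = -0.1325.

{"name": "send_rows", "arguments": {"series": "0 0 0 -0.005 0 0 0; 0 0 0 -0.0188 0 0 0; 0 0 0 -0.0375 0 0 0; 0 0 0 -0.0563 0 0 0; 0 0 0 -0.075 0 0 0; 0 0 0 -0.0938 0 0 0; 0 0 0 -0.11 0 0 0; 0 0 0 -0.1225 0 0 0; 0 0 0 -0.1325 0 0 0; 0 0 0 -0.135 0 0 0"}}

```text
clock: 7.3
ee_pos: [0.4281, -0.2379, 0.167]
ee_rot: [0.029, 1.0, -0.001, 0.001]
force: [0.4, -0.7, -1.6]
gripper_width: 0.127
gripper_force: 25.0
```

Run:
```python
from h import *
print(at("scene",150+296.5/5-.5,90+328.5/5-.5,.051))
go([.548,.2344,.16],67.3)
```

```text
[ 0.52060264 -0.24181381  0.051     ]
[-91.9 478.5   0.6] [-0.0008  0.0013  0.3374] t 7.3 [ 0.4281 -0.2379  0.167 ] w 0.127 24.950157701969147
```

Scaled: 240 mm / 800 = 0.3, 216 mm / 800 = 0.27, 0.169 rad / 3.1416 = 0.0538.

{"name": "send_rows", "arguments": {"series": "0 -0.0025 0.01 0 0 0 0.0019; 0 -0.0075 0.0375 0 0 0 0.0067; 0 -0.0138 0.07 0 0 0 0.0127; 0 -0.02 0.1038 0 0 0 0.0185; 0 -0.0263 0.1375 0 0 0 0.0245; 0 -0.0325 0.1713 0 0 0 0.0306; 0 -0.0388 0.205 0 0 0 0.0366; 0 -0.045 0.2375 0 0 0 0.0427; 0 -0.0513 0.27 0 0 0 0.0484; 0 -0.0575 0.3 0 0 0 0.0538"}}

```text
clock: 8.3
ee_pos: [0.4872, 0.0012, 0.165]
ee_rot: [0.114, 0.993, 0.0, -0.001]
force: [-0.4, -0.0, -1.1]
gripper_width: 0.129
gripper_force: 24.9
```

Run:
```python
from h import *
go([.548,.2344,.16],67.3)
```

```text
[ -6.4 240.9  -0.9] [ 1.000e-04 -1.900e-03  1.679e-01] t 8.3 [0.4872 0.0012 0.165 ] w 0.129 24.949319064617157
```

Scaled: 241 mm / 800 = 0.3013, 230 mm / 800 = 0.2875, 0.16 rad / 3.1416 = 0.0509.

{"name": "send_rows", "arguments": {"series": "0 0 0.0313 0 0 0 0.0057; 0 -0.0013 0.065 0 0 0 0.0118; 0 -0.0025 0.1 0 0 0 0.0178; 0 -0.0038 0.135 0 0 0 0.0239; 0 -0.005 0.17 0 0 0 0.0299; 0 -0.005 0.2038 0 0 0 0.036; 0 -0.0063 0.2363 0 0 0 0.042; 0 -0.0063 0.265 0 0 0 0.0471; 0 -0.0075 0.2875 0 0 0 0.0509; 0 -0.0075 0.3013 0 0 0 0.0535"}}

```text
clock: 9.3
ee_pos: [0.5473, 0.2343, 0.1648]
ee_rot: [0.196, 0.981, -0.0, -0.001]
force: [-0.3, -0.1, -0.5]
gripper_width: 0.125
gripper_force: 24.9
```

{"name": "send_rows", "arguments": {"series": "0 0 0 0 0 0 0; 0 0 0 0 0 0 0; 0 0 0 0 0 0 0"}}

```text
clock: 9.6
ee_pos: [0.5478, 0.232, 0.1657]
ee_rot: [0.197, 0.98, -0.0, -0.0]
force: [-0.3, -1.1, -0.3]
gripper_width: 0.128
gripper_force: 25.0
```

Run:
```python
from h import *
go([.548,.2344,.1055],67.3)
t=bot.grab_frame("top"); s=bot.grab_frame("scene")
cv2.imwrite("pics/c6.png",np.hstack([crop(t,175,120,80,100,5),crop(s,225,200,80,100,5)]))
```

```text
[ 0.7  2.3 54.2] [-0.0005 -0.0005 -0.0003] t 9.6 [0.5478 0.232  0.1657] w 0.128 24.95034545660019
```

View pics/c6.png

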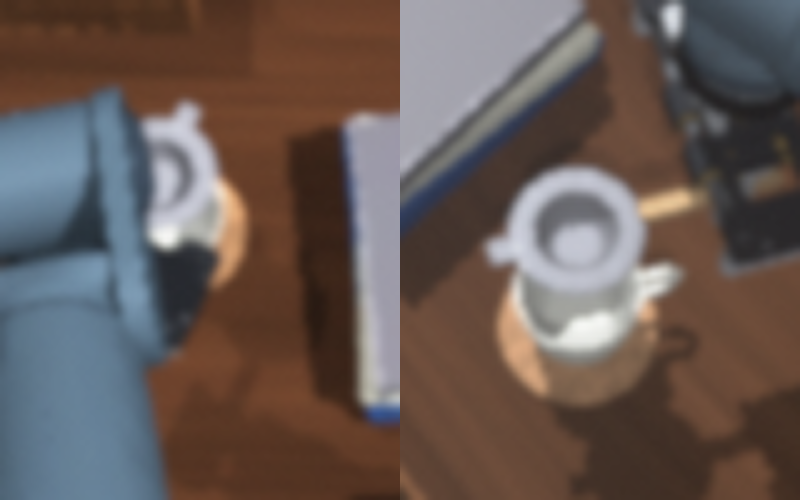

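Run:
```python
from h import *
f=lambda x,y,z:at("scene",225+(x+.5)/5-.5,200+(y+.5)/5-.5,z)
c=f(176,229,.159); b=f(90,252,.158); print(c,b,np.degrees(np.arctan2(*(b-c)[1::-1])),np.linalg.norm(b-c))
```

```text
[0.63139978 0.19536017 0.159     ] [0.67937832 0.17463533 0.158     ] -23.3624363924657 0.052272930102759255
```

Scaled: 40 mm / 800 = 0.05, 38 mm / 800 = 0.0475.

{"name": "send_rows", "arguments": {"series": "0 0 0.0006 0.0063 0 0 0; 0 0 0.0013 0.015 0 0 0; 0 0 0.0013 0.025 0 0 0; 0 0 0.0013 0.035 0 0 0; 0 0 0.0013 0.0425 0 0 0; 0 0 0.0013 0.0475 0 0 0; 0 0 0.0013 0.05 0 0 0; 0 0 0.0013 0.05 0 0 0"}}

```text
clock: 10.5
ee_pos: [0.5484, 0.2337, 0.1257]
ee_rot: [0.197, 0.98, -0.0, -0.0]
force: [0.3, -0.1, -1.0]
gripper_width: 0.126
gripper_force: 25.0
```

Run:
```python
from h import *
go([.548,.2344,.1055],67.3)
t=bot.grab_frame("top"); s=bot.grab_frame("scene")
cv2.imwrite("pics/c7.png",np.hstack([crop(t,185,130,50,60,8),crop(s,235,210,50,60,8)]))
```

```text
[ 0.6  0.5 14.2] [-0.0002 -0.0003  0.0004] t 10.5 [0.5484 0.2337 0.1257] w 0.126 24.95036780834198
```

View pics/c7.png

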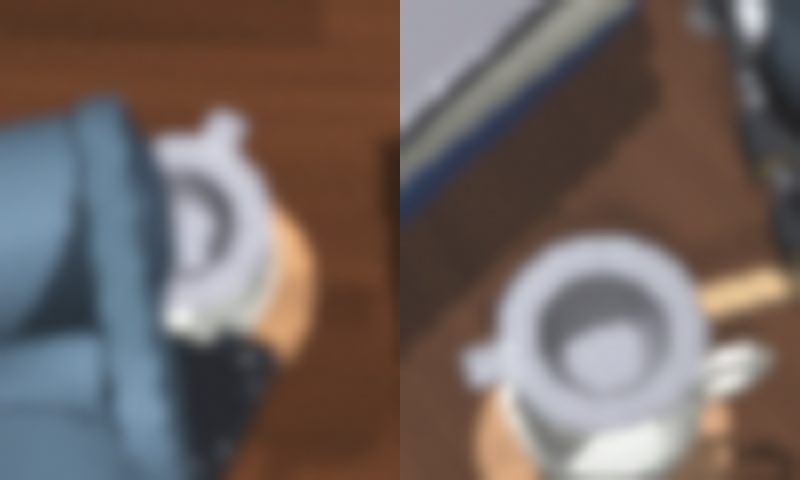

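Run:
```python
from h import *
print(at("scene",235+203.5/8-.5,210+333.5/8-.5,.119))
```

```text
[0.63221558 0.19735135 0.119     ]
```

Scaled: 13.5 mm / 800 = 0.0169, 12 mm / 800 = 0.015.

{"name": "send_rows", "arguments": {"series": "0 0 0.0013 0.0038 0 0 0; 0 0 0.0025 0.0075 0 0 0; 0 0 0.0025 0.0113 0 0 0; 0 0 0.0025 0.015 0 0 0; 0 0 0.0025 0.0169 0 0 0; 0 0 0.0025 0.0169 0 0 0; 0 0 0.0025 0.0169 0 0 0; 0 0 0.0025 0.0169 0 0 0; 0 0 0.0025 0.0169 0 0 0; 0 0 0.0025 0.0169 0 0 0"}}

```text
clock: 11.6
ee_pos: [0.5493, 0.2356, 0.1126]
ee_rot: [0.197, 0.98, 0.0, 0.0]
force: [-0.4, 1.1, -1.5]
gripper_width: 0.126
gripper_force: 25.0
```

Run:
```python
from h import *
go([.548,.2344,.1055],67.3)
t=bot.grab_frame("top"); s=bot.grab_frame("scene")
cv2.imwrite("pics/c8.png",np.hstack([crop(t,185,130,50,60,8),crop(s,235,220,50,60,8)]))
```

```text
[ 0.8 -1.6  1.1] [0.0002 0.0002 0.0004] t 11.6 [0.5493 0.2356 0.1126] w 0.126 24.95040535926819
```

View pics/c8.png

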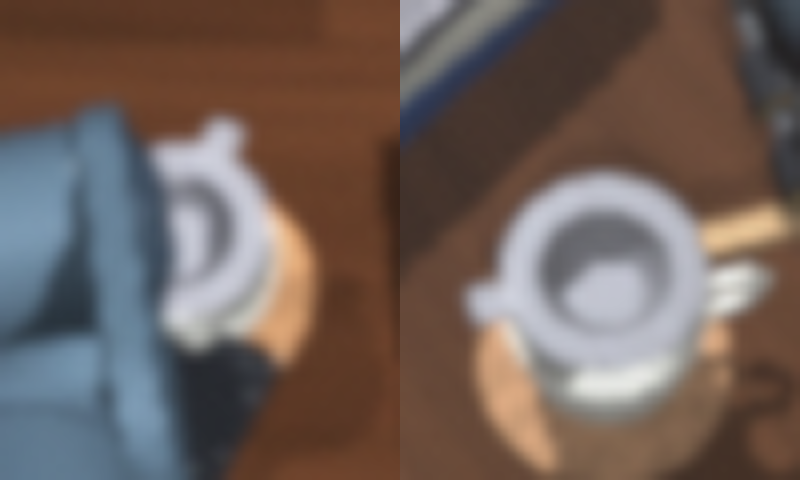

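The picture shows the strainer level over the cup, with its bowl at crop (603,270) in the scene half. Its handle runs parallel to the cup's handle, and there is air between it and the rim. I'll make a last check of the centre and hand in.

Run:
```python
from h import *
c=at("scene",235+203.5/8-.5,220+270.5/8-.5,.105); print(c)
if np.hypot(*(c[:2]-[.631,.1997]))<.006: print(bot.finish_job())
```

```text
[0.63298383 0.19841568 0.105     ]
the job is handed in; nothing more can be done
None
```

I handed the job in with the strainer held still over the cup: by my measurements it is about 12 mm above the rim, about 2 mm off centre and level, its handle in line with the cup's; no verdict was returned.

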